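# Unstack the macaron boxes into their display trays

## Task

Take down the cross-stacked macaron boxes and lay each one flat, right side up, in the long empty compartment of the display tray that shows sample macarons of its colour. The shells are brittle: keep the boxes level and set them down rather than dropping them. Leave the cup and the sugar dredger standing where they are.

Things in the scene. Friction and masses are not known exactly. Their poses are not given: they have to be found in the camera images.
- box_raspberry: closed rigid raspberry macaron box, deep pink-red with a gilt band: 166 (x) x 48 (y) x 48 (z) mm, about 130 g. Origin at the centre of its underside. Start: one of the two parallel lower boxes of the cross-stack, underside 5 mm above the bench on a round cake card (200 mm across, fixed); centre lines 80 mm apart, ends stick out 19 mm from under the upper two.
- tray_raspberry: fixed dark-wood display tray with three pink-red sample macarons (part of it). 253 x 84 mm; walls 5 mm thick, rims 12 mm and paper-lined floors 6 mm above the bench. Its long empty compartment is 190 (x) x 74 (y) mm inside; origin on the bench under that compartment's centre, x along it towards the samples, which stand at x = 100 to 148 mm and reach 47 mm above the bench.
- box_pistachio: closed rigid pistachio macaron box, dark green with a gilt band: 166 (x) x 48 (y) x 48 (z) mm, about 130 g. Origin at the centre of its underside. Start: one of the two parallel lower boxes of the cross-stack, underside 5 mm above the bench on a round cake card (200 mm across, fixed); centre lines 80 mm apart, ends stick out 19 mm from under the upper two.
- tray_pistachio: fixed dark-wood display tray with three green sample macarons (part of it). 253 x 84 mm; walls 5 mm thick, rims 12 mm and paper-lined floors 6 mm above the bench. Its long empty compartment is 190 (x) x 74 (y) mm inside; origin on the bench under that compartment's centre, x along it towards the samples, which stand at x = 100 to 148 mm and reach 47 mm above the bench.
- box_lemon: closed rigid lemon macaron box, yellow with a gilt band: 166 (x) x 48 (y) x 48 (z) mm, about 130 g. Origin at the centre of its underside. Start: one of the two upper boxes of the cross-stack, laid across the lower two, underside 53 mm above the bench; the upper two are parallel, centre lines 80 mm apart.
- tray_lemon: fixed dark-wood display tray with three yellow sample macarons (part of it). 253 x 84 mm; walls 5 mm thick, rims 12 mm and paper-lined floors 6 mm above the bench. Its long empty compartment is 190 (x) x 74 (y) mm inside; origin on the bench under that compartment's centre, x along it towards the samples, which stand at x = 100 to 148 mm and reach 47 mm above the bench.
- box_blueberry: closed rigid blueberry macaron box, blue with a gilt band: 166 (x) x 48 (y) x 48 (z) mm, about 130 g. Origin at the centre of its underside. Start: one of the two upper boxes of the cross-stack, laid across the lower two, underside 53 mm above the bench; the upper two are parallel, centre lines 80 mm apart.
- tray_blueberry: fixed dark-wood display tray with three blue sample macarons (part of it). 253 x 84 mm; walls 5 mm thick, rims 12 mm and paper-lined floors 6 mm above the bench. Its long empty compartment is 190 (x) x 74 (y) mm inside; origin on the bench under that compartment's centre, x along it towards the samples, which stand at x = 100 to 148 mm and reach 47 mm above the bench.
- cup: white cup, not part of the job: standing open and upright, 76 mm across the rim, 92 mm tall; origin at the centre of its foot. Leave it where it is.
- dredger: metal sugar dredger with a domed, pierced cap, not part of the job: standing upright, 66 mm across, 109 mm tall; origin at the centre of its foot. Leave it where it is.
There are look-alikes about, which are no part of the job. There is more than one size of the box_raspberry; the one meant has the size given above.

How it is judged:
By the outcome, as a careful person would: the job done as asked, in the order asked, and still so for the second after the job is handed in, with the robot touching nothing.
It also fails if it takes over 120 s, if anything falls off the work surface, if the arm or the gripper's body presses on something with over 40 N, if the wrist force passes 120 N, or if a joint passes its speed limit or range.

## Robot

A 7-joint arm with a two-finger parallel gripper is mounted at the origin on the work surface. World frame = base frame: x ahead of the robot, y to its left, z up, the work surface at z = 0. Lengths are in m, angles in rad, forces in N, time in s.
With the tool pointing down it reaches from about 0.4 to 0.85 m from the base axis. Payload 10.4 kg.
Tool frame: the origin (TCP) lies on the centre line of the jaws, within the pads' length; the fingertips stand 11 mm ahead of it and the grasp point (between the pads) lies 8 mm behind it; z points along the fingers, y is the line along which they close (so a half turn about z gives the same grasp; the last joint's range is limited). The gripper opens to 87 mm and grips with 3 to 60 N. Pads are 19 mm wide; open, the fingers measure 117 mm over their backs; the gripper's body (75 mm by 190 mm) begins 51 mm behind the grasp point.
Start: joints at [-1.184, 0.332, -0.065, 1.46, 0.022, 1.35, -0.088], TCP at [0.249, 0.573, 0.234] pointing down, gripper open.
Joint ranges: [-2.6, 2.6], [-0.5, 2.12], [-1.47, 1.34], [0.16, 2.42], [-1.27, 4.41], [0.06, 2.06], [-2.6, 2.6]. Speed limits (rad/s): [2.22, 2.22, 2.79, 2.79, 3.14, 3.14, 3.14].

## Interface

Orientations are given as a unit quaternion [x, y, z, w].
In Python, from bench import r gives the robot as it stands.
- The arm moves only by the shell command python3 -m pendant 'ROWS' [OPENING] [FORCE]. ROWS is JSON, a list of rows, each a list of 4 numbers: the shift along the tool's x, y, z in m, then the turn about the tool's z in rad. A call has 1 to 8 rows; each row shifts and turns the commanded pose from where the row before left it, along the tool's axes as they then stand; what a row does not reach is not made up. A row lasts 1/12 s, in which the tool goes at most 41.7 mm and 7.16 degrees, less where a joint would pass 70% of its speed; a pose out of reach is approached as far as the arm can. A call with a gripper value outside its range is refused whole. OPENING is the opening, from 0 (shut) to 1 (fully open), set as the call begins (- or left out, the last holds). The fingers move at their own pace and stop on an object; FORCE is the grip in N (left out, the last holds). Time passes only in rows, so rows that do not move let the fingers close. It gives the time, the measured TCP pose, the force, the opening and the grip force at its end, in the units of the state.
- r.read_state(): the state, without advancing time (a new reading comes with each control period).
- r.camera(name): name is "scene" or "side" or "wrist"; returns a dict with "img" (480x640x3 uint8, red, green, blue), "camera_matrix" (3x3 intrinsics, pixels), "xyz" and "attitude" of the camera in the world. Camera axes: x right, y down, z forward; pixel columns grow to the right and rows downward; lengths in m; the calibration is good to about 2 mm. A picture is of the moment at which its call begins. There is no depth.
- r.close_job(): hands the job in; it is judged then, once.
Trained networks look in the newest picture that a camera, given by its name, has taken for a name from the list of things; names that differ only in an ending like _2 or _b are one class to them, and where a whole thing is asked for, a point or a joint stands for the part that bears it (a point fixed in the world has none). Each returns a list of dicts, best first, with "score" (0 to 1); they miss things now and then, are a little off and sometimes report something else, mostly with a low value. They report only what shows in the picture. A call takes as long as a camera call. They do not tell look-alikes from the thing itself.
- r.outline_of(thing, camera): "mask" (480x640 bool, what is visible of it) and "bbox" ([centre column, centre row, width, height] in pixels, round what is visible of it).
The state is a dict: "time": time; "joint_positions": joint angles; "joint_vel": joint speeds; "joint_torque": joint torques, N m; "ee_pos": TCP position; "eef_rot": TCP orientation; "ft_force": force on the tool from outside, world axes, zero at the start; "torque": the same for the moment, N m; "width": finger opening in m; "grip_force": force on a finger pad.
Only numpy, scipy, OpenCV 4.12 (cv2) and the standard library are available. Lean on these libraries where they do the work, as an engineer would, in place of code of your own. Each camera call takes 0.05 s, during which the arm holds its last target. There are 200 camera calls.

## Working session

There is one attempt and no reset: what is moved stays moved. The work goes in short steps, Python scripts to look and compute and a shell command to move; the robot and the scene stay as the last step left them, time stands still between calls to the robot, and variables do not carry over. Pictures are saved under pics/ and viewed, at most 14 in all, crops included, and the job is handed in when it is done.

```bash
ls; mkdir -p pics
python3 - <<'E'
from bench import r
import cv2, numpy as np
for n in ("scene","side"):
    c=r.camera(n); cv2.imwrite(f"pics/{n}0.png",c["img"][:,:,::-1]); print(n,c["camera_matrix"],c["xyz"],c["attitude"])
s=r.read_state(); print(s)
E
```

```text
pics
scene [[515.84676688   0.         327.51200658]
 [  0.         515.84676688 246.53106096]
 [  0.           0.           1.        ]] [1.05814303 0.29268516 0.83494555] [ 0.4597957   0.82417658 -0.28616468 -0.16562203]
side [[529.0693747    0.         312.08606767]
 [  0.         529.0693747  240.92556849]
 [  0.           0.           1.        ]] [ 0.46806816 -0.5793337   0.78958457] [ 0.94136911 -0.07644549  0.0251007  -0.32764347]
{'time': 0.1, 'joint_positions': array([-1.18359081,  0.3328159 , -0.06468594,  1.46078738,  0.02162635,
        1.34992205, -0.08846049]), 'joint_vel': array([-0.00025444, -0.00101131, -0.00149264, -0.00286204,  0.00172951,
       -0.00272531, -0.00138671]), 'joint_torque': array([ 1.14495553e-03, -6.24541783e+01,  2.42758723e-02, -3.90716636e+01,
       -6.14531944e-02,  3.65889492e-02,  6.80961216e-05]), 'ee_pos': array([0.24891363, 0.57295818, 0.23286236]), 'eef_rot': array([ 2.03447565e-01,  9.79085648e-01, -6.12548211e-04, -8.42670479e-05]), 'ft_force': array([-0.87056017, -0.54614298, -0.56725425]), 'torque': array([ 0.01254594, -0.01750146,  0.00457303]), 'grip_force': 0.0, 'width': 0.08685204971945648}
```

View pics/scene0.png

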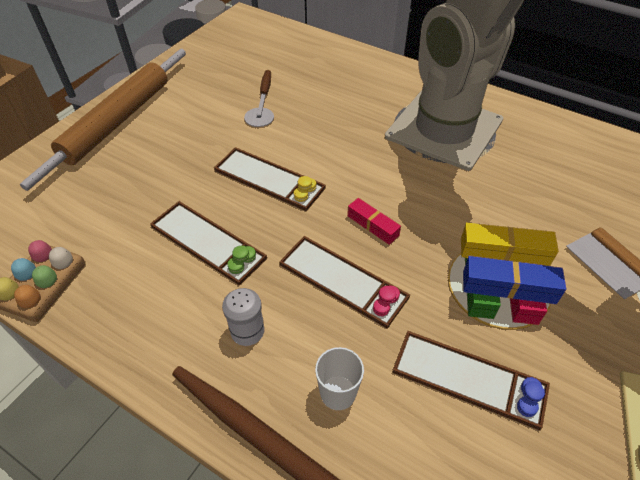

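View pics/side0.png

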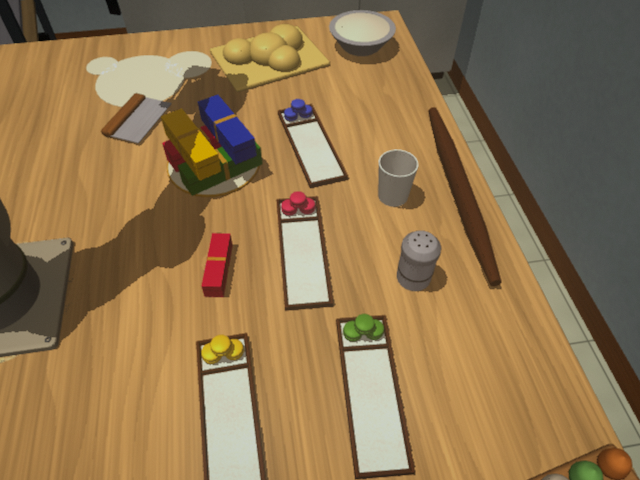

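The scene view shows the stack at about (510,275), with lemon and blueberry on top and pistachio and raspberry below. The trays are at about (270,178) yellow, (208,240) green, (345,280) pink and (470,378) blue. The small look-alike pink box is at (373,220), the cup at (340,378) and the dredger at (244,317). The side view agrees. Next I'll measure.

```bash
cat > h.py <<'E'
import numpy as np, cv2
from scipy.spatial.transform import Rotation as R
from scipy.optimize import minimize
from bench import r
def proj(c,P):
    p=(np.asarray(P)-c["xyz"])@R.from_quat(c["attitude"]).as_matrix()
    q=p@np.asarray(c["camera_matrix"]).T
    return q[:,:2]/q[:,2:]
def onplane(c,uv,z):
    uv=np.atleast_2d(uv).astype(float)
    d=np.c_[uv,np.ones(len(uv))]@np.linalg.inv(c["camera_matrix"]).T@R.from_quat(c["attitude"]).as_matrix().T
    return c["xyz"]+d*((z-c["xyz"][2])/d[:,2:])
def box(x,y,a,z0,h=.048,lx=.166,ly=.048):
    P=np.array([[i*lx/2,j*ly/2,k] for i in(-1,1) for j in(-1,1) for k in(z0,z0+h)])
    return np.c_[x+P[:,0]*np.cos(a)-P[:,1]*np.sin(a), y+P[:,0]*np.sin(a)+P[:,1]*np.cos(a), P[:,2]]
def hullmask(c,P):
    m=np.zeros((480,640),np.uint8)
    h=cv2.convexHull(proj(c,P).astype(np.float32))
    cv2.fillConvexPoly(m,np.round(h*16).astype(np.int32),1,cv2.LINE_8,4); return m>0
E
cat > m.py <<'E'
from h import *
C={n:r.camera(n) for n in("scene","side")}
M={}
for n in C:
    for k in("raspberry","pistachio","lemon","blueberry"):
        for t in("tray_","box_"):
            o=r.outline_of(t+k,n); M[n,t+k]=o
            print(n,t+k,[(round(float(d["score"]),2),np.round(d["bbox"]).astype(int).tolist()) for d in o])
    for k in("cup","dredger"):
        o=r.outline_of(k,n); print(n,k,[(round(float(d["score"]),2),np.round(d["bbox"]).astype(int).tolist()) for d in o])
        if o:
            b=o[0]["bbox"]; print("  foot~",onplane(C[n],[b[0],b[1]],.05).round(3))
for n in C:
    hsv=cv2.cvtColor(C[n]["img"],cv2.COLOR_RGB2HSV)
    for k in("raspberry","pistachio","lemon","blueberry"):
        if not M[n,"tray_"+k]: continue
        m=M[n,"tray_"+k][0]["mask"]&(hsv[...,1]<60)&(hsv[...,2]>120)
        nn,l,s,_=cv2.connectedComponentsWithStats(m.astype(np.uint8))
        i=1+np.argmax(s[1:,4]); v,u=np.where(l==i)
        P=onplane(C[n],np.c_[u,v],.006)[:,:2]
        rc=cv2.minAreaRect((P*1000).astype(np.float32)); B=cv2.boxPoints(rc)
        e=B[1]-B[0]; f=B[2]-B[1]; e=e if np.hypot(*e)>np.hypot(*f) else f
        print(n,k,"centre",np.round(rc[0],1),"size",np.round(rc[1],1),"yaw",round(np.degrees(np.arctan2(e[1],e[0]))%180,1),"px edge",v.max())
# stack fit, upper boxes: silhouettes painter-rendered
tgt={(n,k):M[n,"box_"+k] for n in C for k in("lemon","blueberry","pistachio","raspberry")}
import pickle; pickle.dump((C,M),open("m.pkl","wb"))
E
python3 m.py
```

```text
scene tray_raspberry [(0.78, [342, 280, 134, 95])]
scene box_raspberry [(0.84, [374, 222, 55, 50]), (0.73, [245, 315, 42, 58]), (0.59, [527, 313, 38, 27])]
scene tray_pistachio [(0.7, [208, 241, 116, 83])]
scene box_pistachio [(0.67, [484, 287, 36, 56])]
scene tray_lemon [(0.73, [269, 180, 110, 63])]
scene box_lemon [(0.73, [508, 247, 97, 44])]
scene tray_blueberry [(0.65, [472, 379, 154, 102])]
scene box_blueberry [(0.74, [515, 279, 101, 49])]
scene cup [(0.93, [340, 378, 48, 64])]
  foot~ [[0.742 0.131 0.05 ]]
scene dredger [(0.73, [246, 316, 42, 58])]
  foot~ [[ 0.729 -0.068  0.05 ]]
side tray_raspberry [(0.83, [304, 253, 55, 116]), (0.69, [399, 179, 41, 57])]
side box_raspberry [(0.94, [219, 266, 31, 65]), (0.69, [192, 146, 57, 48])]
side tray_pistachio [(0.74, [374, 396, 78, 165])]
side box_pistachio [(0.63, [220, 168, 89, 48])]
side tray_lemon []
side box_lemon [(0.77, [192, 144, 60, 73]), (0.4, [231, 406, 70, 147])]
side tray_blueberry [(0.88, [314, 142, 71, 87])]
side box_blueberry [(0.9, [228, 128, 58, 66]), (0.23, [375, 395, 76, 164])]
side cup [(0.64, [397, 178, 39, 57])]
  foot~ [[0.75  0.128 0.05 ]]
side dredger [(0.61, [419, 261, 45, 59])]
  foot~ [[ 0.736 -0.075  0.05 ]]
scene raspberry centre [540.5  -5.2] size [187.7  71.2] yaw 86.5 px edge 307
scene pistachio centre [ 604.5 -294.1] size [186.5  71.9] yaw 85.3 px edge 266
scene lemon centre [ 386.3 -294.7] size [ 70.5 186.8] yaw 91.5 px edge 196
scene blueberry centre [608.3 284.4] size [ 71.4 187.2] yaw 98.3 px edge 410
side raspberry centre [542.7  -7.2] size [186.3  71.2] yaw 86.5 px edge 304
side pistachio centre [ 606.6 -296. ] size [186.9  71. ] yaw 85.3 px edge 472
side blueberry centre [609.9 283.2] size [ 71.3 184.7] yaw 98.3 px edge 181
```

```bash
cat > fit.py <<'E'
from h import *
import pickle
C,M=pickle.load(open("m.pkl","rb"))
K=["lemon","blueberry","pistachio","raspberry"]
idx={("scene","raspberry"):2,("side","raspberry"):1}
T={(n,k):M[n,"box_"+k][idx.get((n,k),0)]["mask"] for n in C for k in K}
U={n:np.any([T[n,k] for k in K],0) for n in C}
def render(n,B):
    L=np.zeros((480,640),np.uint8); cam=C[n]["xyz"]
    order=sorted(range(4),key=lambda i:(i<2, -np.hypot(*(B[i][:2]-cam[:2]))))
    for i in order: L[hullmask(C[n],box(*B[i][:3],.053 if i<2 else .005))]=i+1
    return L
def cost(B):
    c=0
    for n in C:
        L=render(n,B)
        for i,k in enumerate(K): c+=np.sum((L==i+1)^T[n,k])
    return c
def stack(p,s,t):
    x,y,a=p; u=np.array([np.cos(a),np.sin(a)]); v=np.array([-u[1],u[0]]); o=np.array([x,y])
    return [np.r_[o+.04*s*v,a],np.r_[o-.04*s*v,a],np.r_[o+.04*t*u,a+np.pi/2],np.r_[o-.04*t*u,a+np.pi/2]]
g=onplane(C["side"],[215,145],.053)[0]; print("guess",g)
best=None
for s in(1,-1):
  for t in(1,-1):
    for a in np.arange(0,180,15):
        f=lambda p:cost(stack(p,s,t)); p=np.r_[g[:2],np.radians(a)]
        c=f(p)
        if best is None or c<best[0]: best=(c,p,s,t)
c,p,s,t=best
res=minimize(lambda p:cost(stack(p,s,t)),p,method="Nelder-Mead",options=dict(initial_simplex=p+np.array([[0,0,0],[.03,0,0],[0,.03,0],[0,0,.2]]),xatol=1e-4,fatol=1))
print(res.fun,res.x,s,t,sum(m.sum() for m in T.values()))
B=np.array(stack(res.x,s,t)).ravel()
sim=np.vstack([B]+[B+np.eye(12)[i]*(.06 if i%3==2 else .008) for i in range(12)])
r2=minimize(lambda b:cost(b.reshape(4,3)),B,method="Nelder-Mead",options=dict(initial_simplex=sim,maxfev=3000))
print(r2.fun)
for k,b0,b in zip(K,B.reshape(4,3),r2.x.reshape(4,3)): print(k,(b0[:2]*1e3).round(1),np.degrees(b0[2]).round(1),(b[:2]*1e3).round(1),np.degrees(b[2]).round(1))
E
python3 fit.py
```

```text
guess [0.4014743  0.27991961 0.053     ]
1329.0 [0.39135148 0.28671828 1.98209377] 1 -1 14610
1226.0
lemon [354.7 270.7] 113.6 [354.9 269. ] 113.5
blueberry [428.  302.7] 113.6 [428.1 303. ] 113.2
pistachio [407.3 250.1] 203.6 [408.7 248.1] 205.2
raspberry [375.4 323.4] 203.6 [375.3 323.3] 205.1
```

```bash
cat > plan.py <<'E'
# plan.py x y z yaw(mm,deg): shift in tool axes (mm), then turn (rad)
import sys; from h import *
def plan(x,y,z,yaw):
    s=r.read_state(); A=R.from_quat(s["eef_rot"]).as_matrix()
    d=A.T@(np.array([x,y,z])/1000-s["ee_pos"])*1000
    cur=np.degrees(np.arctan2(A[1,0],A[0,0])); t=-((yaw-cur+90)%180-90)
    print("t",s["time"],"pos",(s["ee_pos"]*1e3).round(1),"yaw",cur.round(1),"tilt",np.degrees(np.arccos(-A[2,2])).round(2),"q7",s["joint_positions"][6].round(2),"F",s["ft_force"].round(1),"w",s["width"].round(4),"g",round(float(s["grip_force"]),1))
    print("shift mm",d.round(1),"turn rad",np.radians(t).round(3),"alt",np.radians(t-180*np.sign(t)).round(3), "dist",np.linalg.norm(d).round(0))
if __name__=="__main__": plan(*map(float,sys.argv[1:5]))
E
python3 plan.py 428 303 220 113.4
```

```text
Traceback (most recent call last):
  File "plan.py", line 9, in <module>
    if __name__=="__main__": plan(*map(float,sys.argv[1:5]))
                             ~~~~^^^^^^^^^^^^^^^^^^^^^^^^^^^
  File "plan.py", line 7, in plan
    print("t",s["time"],"pos",(s["ee_pos"]*1e3).round(1),"yaw",cur.round(1),"tilt",np.degrees(np.arccos(-A[2,2])).round(2),"q7",s["joint_positions"][6].round(2),"F",s["ft_force"].round(1),"w",s["width"].round(4),"g",round(float(s["grip_force"]),1))
                                                                                                                                                                                                ^^^^^^^^^^^^^^^^
AttributeError: 'float' object has no attribute 'round'
```

```bash
sed -i 's/s\["width"\].round(4)/round(float(s["width"]),4)/' plan.py; python3 plan.py 428 303 220 113.4
```

```text
t 1.2 pos [249.  573.3 233.6] yaw 156.5 tilt 0.0 q7 -0.09 F [-0.2  0.5  0.3] w 0.0868 g 0.0
shift mm [-271.8 -176.6   13.6] turn rad 0.753 alt -2.389 dist 324.0
```

```bash
python3 -m pendant '[[-0.034,-0.022,0.002,0],[-0.034,-0.022,0.002,0],[-0.034,-0.022,0.002,0],[-0.034,-0.022,0.002,0],[-0.034,-0.022,0.002,0],[-0.034,-0.022,0.002,0],[-0.034,-0.022,0.002,0],[-0.034,-0.022,0,0]]' 0.78 20
python3 -m pendant '[[0,0,0,0.094],[0,0,0,0.094],[0,0,0,0.094],[0,0,0,0.094],[0,0,0,0.094],[0,0,0,0.094],[0,0,0,0.094],[0,0,0,0.094]]'
python3 -m pendant '[[0,0,0,0],[0,0,0,0]]'
python3 plan.py 428 303 220 113.4
python3 - <<'E'
from h import *
c=r.camera("wrist"); im=c["img"].copy()
for k,b in dict(lemon=(355,270,113.5,.053),blue=(428,303,113.3,.053)).items():
    P=box(b[0]/1e3,b[1]/1e3,np.radians(b[2]),b[3])
    cv2.polylines(im,[np.round(proj(c,P[[1,3,7,5]])).astype(np.int32)],True,(255,255,255),1)
cv2.imwrite("pics/w1.png",im[:,:,::-1])
for k in("blueberry","lemon"):
    o=r.outline_of("box_"+k,"wrist"); print(k,[(round(float(d["score"]),2),np.round(d["bbox"]).astype(int).tolist()) for d in o])
print(c["xyz"])
E
```

```text
time: 1.87
ee_pos: [0.429, 0.3016, 0.2195]
eef_rot: [0.203, 0.979, 0.0, -0.0]
ft_force: [0.5, 0.3, 0.2]
width: 0.0683
grip_force: 0.0
time: 2.53
ee_pos: [0.4284, 0.3035, 0.2197]
eef_rot: [0.551, 0.835, 0.0, -0.0]
ft_force: [-0.5, -0.5, 0.0]
width: 0.068
grip_force: 0.0
time: 2.7
ee_pos: [0.4284, 0.3035, 0.2196]
eef_rot: [0.548, 0.837, 0.0, 0.0]
ft_force: [0.5, 0.4, 0.4]
width: 0.0677
grip_force: 0.0
t 2.7 pos [428.4 303.5 219.6] yaw 113.6 tilt 0.01 q7 -0.27 F [0.5 0.4 0.4] w 0.0677 g 0.0
shift mm [-0.3 -0.5 -0.4] turn rad 0.004 alt -3.138 dist 1.0
blueberry [(0.75, [318, 224, 79, 241])]
lemon [(0.68, [195, 225, 107, 236]), (0.43, [352, 401, 99, 38])]
[0.39566854 0.37797509 0.37001458]
```

View pics/w1.png

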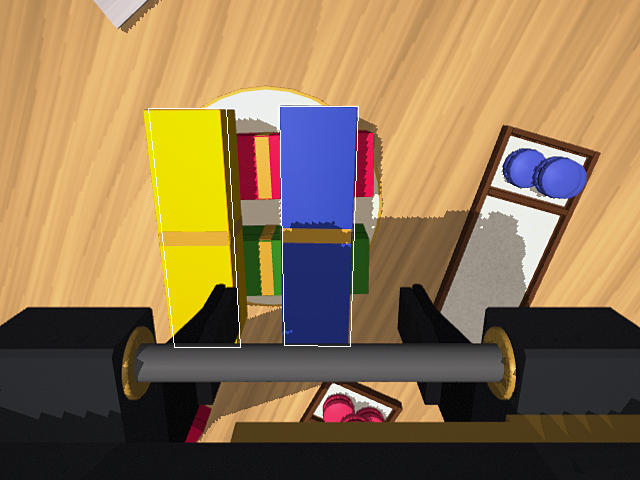

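The wrist view shows the blue box top at columns 282–357 and rows 106–346, right under the drawn outline. Lemon is within a few pixels of its outline. I'll descend on blueberry, grip it and lift.

```bash
python3 -m pendant '[[0,0,0.025,0],[0,0,0.025,0],[0,0,0.025,0],[0,0,0.025,0],[0,0,0.02,0],[0,0,0.012,0],[0,0,0.008,0],[0,0,0,0]]'
python3 -m pendant '[[0,0,0,0],[0,0,0,0],[0,0,0,0],[0,0,0,0],[0,0,0,0],[0,0,0,0]]' 0.3 20
python3 -m pendant '[[0,0,-0.005,0],[0,0,-0.01,0],[0,0,-0.02,0],[0,0,-0.02,0],[0,0,-0.02,0],[0,0,-0.02,0],[0,0,-0.02,0],[0,0,0,0]]'
python3 plan.py 609 284 150 98.3
```

```text
time: 3.52
ee_pos: [0.4277, 0.3029, 0.0781]
eef_rot: [0.548, 0.836, -0.001, -0.0]
ft_force: [-0.4, -0.1, -0.0]
width: 0.0676
grip_force: 0.0
time: 4.02
ee_pos: [0.4287, 0.3038, 0.0803]
eef_rot: [0.549, 0.836, 0.001, 0.0]
ft_force: [-1.8, -1.8, 6.7]
width: 0.0479
grip_force: 20.0
time: 4.68
ee_pos: [0.4299, 0.3046, 0.1993]
eef_rot: [0.549, 0.836, 0.003, 0.001]
ft_force: [-0.1, 0.3, -0.4]
width: 0.048
grip_force: 20.0
t 4.6833 pos [429.9 304.6 199.3] yaw 113.4 tilt 0.37 q7 -0.27 F [-0.1  0.3 -0.4] w 0.048 g 20.0
shift mm [-90.2 155.9  50.1] turn rad 0.264 alt -2.878 dist 187.0
```

```bash
python3 -m pendant '[[-0.005,0.01,0,0],[-0.012,0.02,0,0],[-0.015,0.025,0.01,0],[-0.015,0.025,0.01,0],[-0.015,0.025,0.01,0],[-0.015,0.025,0.01,0],[-0.01,0.018,0.01,0],[-0.003,0.008,0,0]]'
python3 -m pendant '[[0,0,0,0.044],[0,0,0,0.088],[0,0,0,0.088],[0,0,0,0.044],[0,0,0,0],[0,0,0,0]]'
python3 plan.py 609 284 33 98.3; python3 -c "
from h import *
c=r.camera('wrist'); cv2.imwrite('pics/w2.png',c['img'][:,:,::-1])"
```

```text
time: 5.35
ee_pos: [0.6091, 0.2797, 0.1403]
eef_rot: [0.55, 0.835, -0.003, -0.0]
ft_force: [-0.4, -1.6, -1.6]
width: 0.048
grip_force: 20.0
time: 5.85
ee_pos: [0.607, 0.283, 0.1442]
eef_rot: [0.653, 0.757, -0.0, -0.0]
ft_force: [-0.6, 0.3, -1.8]
width: 0.0479
grip_force: 20.0
t 5.85 pos [607.  283.  144.2] yaw 98.4 tilt 0.04 q7 -0.26 F [-0.6  0.3 -1.8] w 0.0479 g 20.0
shift mm [  0.7   2.2 111.2] turn rad 0.002 alt -3.139 dist 111.0
```

View pics/w2.png

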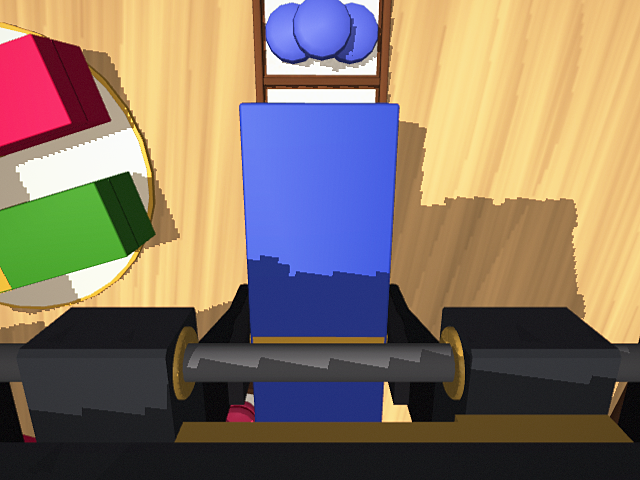

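The blue box sits in the gripper, lined up with its tray: box edges at columns 242–398, tray at 257–390. Setting it down.

```bash
python3 -m pendant '[[0,0.001,0.012,0],[0.001,0.001,0.022,0],[0,0,0.022,0],[0,0,0.022,0],[0,0,0.016,0],[0,0,0.009,0],[0,0,0.004,0],[0,0,0,0]]'
python3 -m pendant '[[0,0,0.001,0],[0,0,0.001,0],[0,0,0.001,0],[0,0,0,0],[0,0,0,0]]'
python3 plan.py 609 284 33 98.3
```

```text
time: 6.57
ee_pos: [0.6088, 0.284, 0.0366]
eef_rot: [0.654, 0.757, -0.001, -0.0]
ft_force: [-0.5, -0.2, -0.5]
width: 0.0477
grip_force: 20.0
time: 6.98
ee_pos: [0.6093, 0.2844, 0.035]
eef_rot: [0.654, 0.756, 0.0, 0.0]
ft_force: [0.7, 0.8, -0.9]
width: 0.0479
grip_force: 20.0
t 6.9833 pos [609.3 284.4  35. ] yaw 98.3 tilt 0.04 q7 -0.24 F [ 0.7  0.8 -0.9] w 0.0479 g 20.0
shift mm [-0.3 -0.4  2. ] turn rad 0.0 alt -3.141 dist 2.0
```

```bash
python3 -m pendant '[[0,0,0.001,0],[0,0,0,0],[0,0,0.001,0],[0,0,0,0]]';python3 -m pendant '[[0,0,0.001,0],[0,0,0,0],[0,0,0,0]]'
```

```text
time: 7.32
ee_pos: [0.6092, 0.2843, 0.0335]
eef_rot: [0.654, 0.756, 0.0, -0.0]
ft_force: [-4.1, -1.6, 5.9]
width: 0.0476
grip_force: 20.0
time: 7.57
ee_pos: [0.6092, 0.2843, 0.0333]
eef_rot: [0.654, 0.756, 0.0, -0.0]
ft_force: [-8.1, -3.0, 14.5]
width: 0.0474
grip_force: 20.0
```

```bash
python3 -m pendant '[[0,0,-0.001,0],[0,0,0,0],[0,0,0,0],[0,0,0,0]]' 0.78
python3 -m pendant '[[0,0,-0.01,0],[0,0,-0.02,0],[0,0,-0.03,0],[0,0,-0.03,0],[0,0,-0.04,0],[0,0,-0.04,0],[0,0,-0.02,0],[0,0,0,0]]'
python3 plan.py 355 270 215 113
```

```text
time: 7.9
ee_pos: [0.6091, 0.2843, 0.0324]
eef_rot: [0.654, 0.756, 0.0, -0.0]
ft_force: [-1.0, 0.0, 0.3]
width: 0.0646
grip_force: 0.0
time: 8.57
ee_pos: [0.6113, 0.2849, 0.2298]
eef_rot: [0.654, 0.756, 0.005, 0.002]
ft_force: [1.1, 0.4, 0.3]
width: 0.0676
grip_force: 0.0
t 8.5667 pos [611.3 284.9 229.8] yaw 98.3 tilt 0.55 q7 -0.27 F [1.1 0.4 0.3] w 0.0676 g 0.0
shift mm [  22.1 -255.9   12.6] turn rad -0.257 alt 2.885 dist 257.0
```

```bash
python3 -m pendant '[[0.003,-0.032,0.001,0],[0.003,-0.032,0.001,0],[0.003,-0.032,0.001,0],[0.003,-0.032,0.001,0],[0.003,-0.032,0.001,0],[0.003,-0.032,0.001,0],[0.003,-0.032,0.001,0],[0.003,-0.032,0.001,0]]'
python3 -m pendant '[[0,0,0,-0.086],[0,0,0,-0.086],[0,0,0,-0.085],[0,0,0,0],[0,0,0,0]]'
python3 plan.py 355 270 215 113
python3 - <<'E'
from h import *
c=r.camera("wrist"); im=c["img"].copy()
o=r.outline_of("box_lemon","wrist"); print([(d["score"],d["bbox"]) for d in o])
hsv=cv2.cvtColor(im,cv2.COLOR_RGB2HSV)
m=o[0]["mask"]
# fit silhouette, rows above the gripper only
v=np.zeros((480,640),bool); v[:300]=1
f=lambda p:np.sum((hullmask(c,box(*p,.053))^m)&v)
p=np.array([.355,.27,np.radians(113.3)])
q=minimize(f,p,method="Nelder-Mead",options=dict(initial_simplex=p+np.array([[0,0,0],[.01,0,0],[0,.01,0],[0,0,.06]])))
print(f(p),q.fun,q.x[:2]*1e3,np.degrees(q.x[2]))
for b in(p,q.x): cv2.polylines(im,[np.round(proj(c,box(*b,.053)[[1,3,7,5]])).astype(np.int32)],True,(255,255,255) if b is p else (255,0,0),1)
cv2.imwrite("pics/w3.png",im[:,:,::-1])
E
```

```text
time: 9.23
ee_pos: [0.3507, 0.2705, 0.2145]
eef_rot: [0.654, 0.756, 0.0, 0.0]
ft_force: [-0.3, 0.4, 0.8]
width: 0.0678
grip_force: 0.0
time: 9.65
ee_pos: [0.3523, 0.2709, 0.2147]
eef_rot: [0.553, 0.833, 0.0, -0.0]
ft_force: [0.1, 0.6, 0.1]
width: 0.068
grip_force: 0.0
t 9.65 pos [352.3 270.9 214.7] yaw 112.9 tilt 0.01 q7 -0.37 F [0.1 0.6 0.1] w 0.068 g 0.0
shift mm [-1.8  2.2 -0.3] turn rad -0.002 alt 3.139 dist 3.0
[(0.63, [313.1, 224.9, 79.6, 236.9]), (0.4, [414.1, 401.7, 57.6, 38.8])]
2177 225.0 [352.21045683 268.12156508] 113.8274858124703
```

View pics/w3.png

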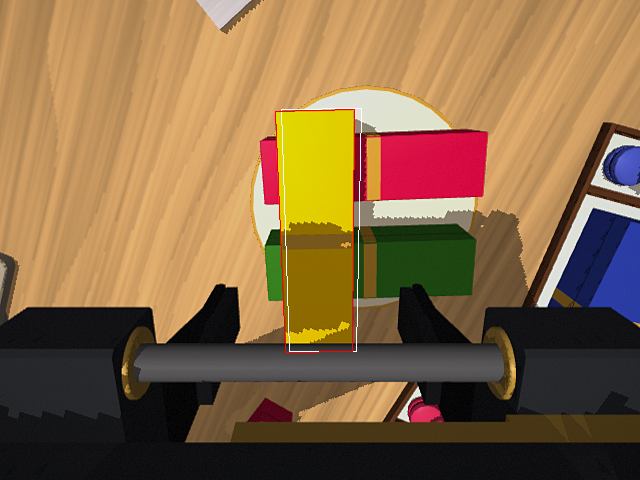

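The lemon fit (red) matches the yellow top at columns 276–355, centred at (352, 268) mm. I'll grasp it.

```bash
python3 -m pendant '[[-0.001,-0.001,0.025,-0.015],[-0.001,0,0.025,0],[0,0,0.025,0],[0,0,0.025,0],[0,0,0.02,0],[0,0,0.01,0],[0,0,0.006,0],[0,0,0,0]]'
python3 -m pendant '[[0,0,0,0],[0,0,0,0],[0,0,0,0],[0,0,0,0],[0,0,0,0],[0,0,0,0]]' 0.3 20
python3 -m pendant '[[0,0,-0.005,0],[0,0,-0.01,0],[0,0,-0.02,0],[0,0,-0.02,0],[0,0,-0.02,0],[0,0,-0.02,0],[0,0,-0.02,0],[0,0,-0.005,0]]'
python3 plan.py 480 60 200 91.5
```

```text
time: 10.42
ee_pos: [0.352, 0.2685, 0.078]
eef_rot: [0.546, 0.838, -0.001, -0.0]
ft_force: [0.0, -1.5, 0.3]
width: 0.0682
grip_force: 0.0
time: 10.92
ee_pos: [0.3526, 0.2691, 0.0793]
eef_rot: [0.545, 0.838, 0.001, 0.0]
ft_force: [-1.7, -1.0, 7.0]
width: 0.0479
grip_force: 20.0
time: 11.58
ee_pos: [0.3532, 0.2695, 0.2021]
eef_rot: [0.546, 0.838, 0.002, 0.0]
ft_force: [0.4, 0.5, -1.1]
width: 0.0481
grip_force: 20.0
t 11.5833 pos [353.2 269.5 202.1] yaw 113.9 tilt 0.26 q7 -0.35 F [ 0.4  0.5 -1.1] w 0.0481 g 20.0
shift mm [-243.    31.1    1.8] turn rad 0.391 alt -2.751 dist 245.0
```

```bash
python3 -m pendant '[[-0.015,0.002,0,0],[-0.03,0.004,0,0],[-0.036,0.005,0,0],[-0.036,0.005,0,0],[-0.036,0.005,0,0],[-0.036,0.005,0,0],[-0.036,0.005,0,0],[-0.018,0,0,0]]'
python3 -m pendant '[[0,0,0,0.05],[0,0,0,0.08],[0,0,0,0.08],[0,0,0,0.08],[0,0,0,0.07],[0,0,0,0.03],[0,0,0,0],[0,0,0,0]]'
python3 plan.py 470 -90 190 91.5;python3 plan.py 387 -295.5 190 91.5
```

```text
time: 12.25
ee_pos: [0.4805, 0.0549, 0.1986]
eef_rot: [0.547, 0.837, -0.0, 0.001]
ft_force: [-0.3, -0.3, -1.3]
width: 0.0477
grip_force: 20.0
time: 12.92
ee_pos: [0.4788, 0.0591, 0.1983]
eef_rot: [0.697, 0.717, -0.0, -0.0]
ft_force: [0.7, -0.3, -1.7]
width: 0.0478
grip_force: 20.0
t 12.9167 pos [478.8  59.1 198.3] yaw 91.6 tilt 0.03 q7 -0.17 F [ 0.7 -0.3 -1.7] w 0.0478 g 20.0
shift mm [-148.7  -13.     8.3] turn rad 0.002 alt -3.14 dist 150.0
t 12.9167 pos [478.8  59.1 198.3] yaw 91.6 tilt 0.03 q7 -0.17 F [ 0.7 -0.3 -1.7] w 0.0478 g 20.0
shift mm [-351.8 -101.7    8.4] turn rad 0.002 alt -3.14 dist 366.0
```

```bash
python3 -m pendant '[[-0.015,0,0,0],[-0.03,-0.001,0,0],[-0.036,-0.003,0,0],[-0.036,-0.006,0,0],[-0.036,-0.008,0,0],[-0.036,-0.012,0,0],[-0.036,-0.016,0,0],[-0.036,-0.017,0,0]]'
python3 -m pendant '[[-0.036,-0.016,0,0],[-0.03,-0.014,0,0],[-0.018,-0.008,0.01,0],[-0.007,-0.001,0.02,0],[0,0,0.02,0],[0,0,0.01,0],[0,0,0,0],[0,0,0,0]]'
python3 plan.py 387 -295.5 33 91.5; python3 -c "
from h import *
c=r.camera('wrist'); cv2.imwrite('pics/w4.png',c['img'][:,:,::-1])"
```

```text
time: 13.58
ee_pos: [0.4221, -0.2051, 0.1985]
eef_rot: [0.697, 0.717, 0.0, 0.0]
ft_force: [0.7, -0.4, -2.1]
width: 0.0481
grip_force: 20.0
time: 14.25
ee_pos: [0.3865, -0.2952, 0.1386]
eef_rot: [0.697, 0.717, -0.0, -0.0]
ft_force: [-0.5, -0.3, -1.5]
width: 0.0478
grip_force: 20.0
t 14.25 pos [ 386.5 -295.2  138.6] yaw 91.6 tilt 0.06 q7 0.7 F [-0.5 -0.3 -1.5] w 0.0478 g 20.0
shift mm [ -0.3   0.6 105.6] turn rad 0.002 alt -3.14 dist 106.0
```

View pics/w4.png

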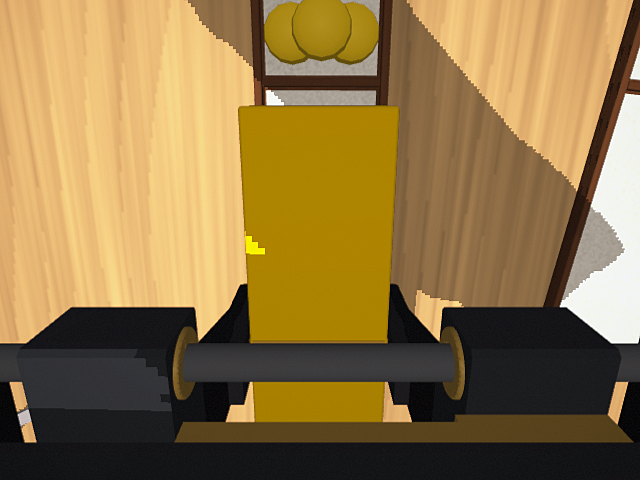

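The lemon box is lined up with the yellow tray, with box edges at columns 240–398 and tray edges at 255–388. Lowering.

```bash
python3 -m pendant '[[0,0,0.012,0],[0,0,0.022,0],[0,0,0.022,0],[0,0,0.022,0],[0,0,0.014,0],[0,0,0.008,0],[0,0,0.003,0],[0,0,0,0]]'
python3 -m pendant '[[0,0,0.001,0],[0,0,0,0],[0,0,0.001,0],[0,0,0,0]]'; python3 -m pendant '[[0,0,0.001,0],[0,0,0,0],[0,0,0,0]]'
```

```text
time: 14.97
ee_pos: [0.387, -0.2955, 0.036]
eef_rot: [0.697, 0.717, 0.0, 0.0]
ft_force: [-0.9, 0.4, -2.0]
width: 0.0477
grip_force: 20.0
time: 15.3
ee_pos: [0.3869, -0.2955, 0.0339]
eef_rot: [0.697, 0.717, 0.0, 0.0]
ft_force: [0.0, 0.1, -1.5]
width: 0.0477
grip_force: 20.0
time: 15.55
ee_pos: [0.3865, -0.2955, 0.0325]
eef_rot: [0.697, 0.717, 0.0, -0.0]
ft_force: [0.2, 0.8, -0.9]
width: 0.0479
grip_force: 20.0
```

```bash
python3 -m pendant '[[0,0,0.001,0],[0,0,0,0],[0,0,0,0]]'; python3 -m pendant '[[0,0,0.0005,0],[0,0,0,0],[0,0,0,0]]'
```

```text
time: 15.8
ee_pos: [0.3865, -0.2956, 0.0322]
eef_rot: [0.698, 0.717, 0.0, -0.0]
ft_force: [-4.3, 3.2, 13.5]
width: 0.048
grip_force: 20.0
time: 16.05
ee_pos: [0.3866, -0.2956, 0.0322]
eef_rot: [0.698, 0.717, 0.001, -0.0]
ft_force: [-7.2, 4.7, 23.3]
width: 0.048
grip_force: 20.0
```

```bash
python3 -m pendant '[[0,0,-0.001,0],[0,0,-0.0005,0],[0,0,0,0],[0,0,0,0]]' 0.78
python3 -m pendant '[[0,0,-0.01,0],[0,0,-0.02,0],[0,0,-0.03,0],[0,0,-0.03,0],[0,0,-0.04,0],[0,0,-0.04,0],[0,0,0,0]]'
python3 -m pendant '[[0.036,0.016,0,0],[0.036,0.016,0,0],[0.036,0.016,0,0],[0.036,0.014,0,0],[0.036,0.012,0,0],[0.036,0.008,0,0],[0.036,0.006,0,0],[0.036,0.004,0,0]]'
python3 plan.py 376 318 205 204.5
```

```text
time: 16.38
ee_pos: [0.3866, -0.2955, 0.0325]
eef_rot: [0.697, 0.717, 0.0, 0.0]
ft_force: [0.2, -0.7, -0.5]
width: 0.0644
grip_force: 0.0
time: 16.97
ee_pos: [0.3887, -0.2979, 0.2096]
eef_rot: [0.698, 0.716, 0.002, 0.004]
ft_force: [0.9, -0.5, 0.0]
width: 0.0678
grip_force: 0.0
time: 17.63
ee_pos: [0.4709, -0.0036, 0.2032]
eef_rot: [0.698, 0.716, 0.0, 0.0]
ft_force: [0.9, 0.6, 0.0]
width: 0.0681
grip_force: 0.0
t 17.6333 pos [470.9  -3.6 203.2] yaw 91.5 tilt 0.05 q7 -0.06 F [0.9 0.6 0. ] w 0.0681 g 0.0
shift mm [324.  -86.3  -1.9] turn rad 1.17 alt -1.972 dist 335.0
```

```bash
python3 -m pendant '[[0.036,-0.009,0,0],[0.036,-0.009,0,0],[0.036,-0.009,0,0],[0.036,-0.010,0,0],[0.036,-0.010,0,0],[0.036,-0.010,0,0],[0.036,-0.010,0,0],[0.036,-0.010,0,0]]'
python3 -m pendant '[[0.036,-0.009,0,0],[0,0,0,-0.1],[0,0,0,-0.1],[0,0,0,-0.1],[0,0,0,-0.1],[0,0,0,-0.1],[0,0,0,-0.1],[0,0,0,-0.1]]'
python3 -m pendant '[[0,0,0,-0.1],[0,0,0,-0.1],[0,0,0,-0.1],[0,0,0,-0.1],[0,0,0,-0.1],[0,0,0,-0.1],[0,0,0,-0.1],[0,0,0,-0.1]]'
python3 -m pendant '[[0,0,0,-0.1],[0,0,0,-0.1],[0,0,0,-0.1],[0,0,0,-0.1],[0,0,0,-0.07],[0,0,0,0],[0,0,0,0]]'
cat > low.py <<'E'
import sys; from h import *
k,x,y,a,pic=sys.argv[1:]; cx={"raspberry":(.0,)}
c=r.camera("wrist"); im=c["img"].copy()
o=r.outline_of("box_"+k,"wrist"); print([(round(float(d["score"]),2),np.round(d["bbox"])) for d in o])
p=np.array([float(x)/1e3,float(y)/1e3,np.radians(float(a))])
v=np.zeros((480,640),bool); v[:290]=1
h0=hullmask(c,box(*p,.005)); m=max((d["mask"] for d in o),key=lambda m:(m&h0).sum())
f=lambda p:np.sum((hullmask(c,box(*p,.005))^m)&v)
q=minimize(f,p,method="Nelder-Mead",options=dict(initial_simplex=p+np.array([[0,0,0],[.01,0,0],[0,.01,0],[0,0,.06]])))
print(f(p),q.fun,q.x[:2]*1e3,np.degrees(q.x[2]))
cv2.polylines(im,[np.round(proj(c,box(*q.x,.005)[[1,3,7,5]])).astype(np.int32)],True,(255,255,255),1)
cv2.imwrite(pic,im[:,:,::-1])
E
python3 low.py raspberry 375.5 323 204.5 pics/w5.png; python3 plan.py 375.5 323 200 204.5
```

```text
time: 18.3
ee_pos: [0.3853, 0.282, 0.2033]
eef_rot: [0.698, 0.716, 0.0, 0.0]
ft_force: [1.5, 0.6, 0.2]
width: 0.0676
grip_force: 0.0
time: 18.97
ee_pos: [0.3762, 0.3161, 0.2031]
eef_rot: [0.408, 0.913, 0.0, 0.0]
ft_force: [-0.8, 0.4, -0.4]
width: 0.0678
grip_force: 0.0
time: 19.63
ee_pos: [0.3762, 0.3161, 0.2031]
eef_rot: [0.02, 1.0, -0.0, 0.0]
ft_force: [0.0, -0.1, 0.5]
width: 0.068
grip_force: 0.0
time: 20.22
ee_pos: [0.3762, 0.3163, 0.203]
eef_rot: [-0.21, 0.978, -0.0, 0.0]
ft_force: [0.5, -0.2, -1.1]
width: 0.0678
grip_force: 0.0
[(0.56, array([327., 216.,  64., 217.]))]
478 268.0 [374.54382035 322.05382212] 204.71705324059963
t 20.3167 pos [376.1 316.3 202.8] yaw -155.7 tilt 0.02 q7 1.21 F [0.7 0.5 1. ] w 0.0676 g 0.0
shift mm [-2.2  6.3  2.8] turn rad -0.004 alt 3.138 dist 7.0
```

View pics/w5.png

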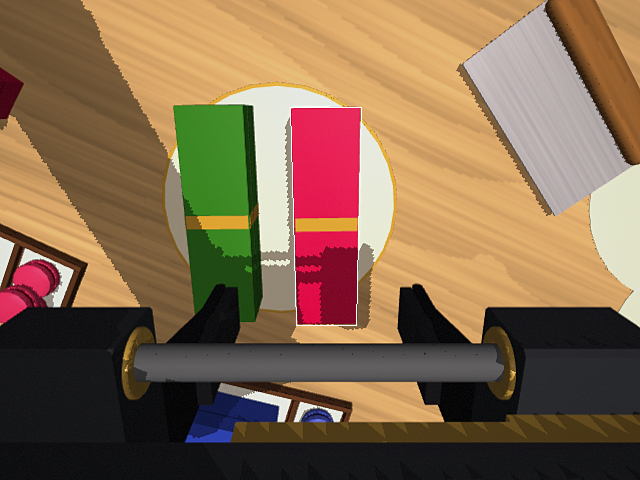

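Raspberry's top spans columns 292–361 and rows 107–325, and the fitted outline coincides. It is centred at (374.5, 322) mm. Grasping.

```bash
python3 -m pendant '[[-0.001,0.003,0.02,-0.006],[0,0.003,0.03,0],[0,0,0.035,0],[0,0,0.03,0],[0,0,0.025,0],[0,0,0.018,0],[0,0,0.01,0],[0,0,0.003,0]]'
python3 -m pendant '[[0,0,0,0],[0,0,0,0]]'
python3 plan.py 374.7 322.3 31.5 204.7
python3 -m pendant '[[0,0,0,0],[0,0,0,0],[0,0,0,0],[0,0,0,0],[0,0,0,0],[0,0,0,0]]' 0.3 20
python3 -m pendant '[[0,0,-0.005,0],[0,0,-0.01,0],[0,0,-0.025,0],[0,0,-0.03,0],[0,0,-0.03,0],[0,0,-0.03,0],[0,0,-0.02,0],[0,0,-0.01,0]]'
python3 -m pendant '[[0,0,0,0]]'
python3 plan.py 541.5 -6.2 190 86.5
```

```text
time: 20.98
ee_pos: [0.3738, 0.3216, 0.0302]
eef_rot: [-0.214, 0.977, -0.001, -0.001]
ft_force: [0.4, -1.1, 0.3]
width: 0.0677
grip_force: 0.0
time: 21.15
ee_pos: [0.375, 0.3229, 0.0326]
eef_rot: [-0.214, 0.977, 0.0, 0.001]
ft_force: [-0.1, 0.6, 0.4]
width: 0.0679
grip_force: 0.0
t 21.15 pos [375.  322.9  32.6] yaw -155.3 tilt 0.09 q7 1.25 F [-0.1  0.6  0.4] w 0.0679 g 0.0
shift mm [ 0.5 -0.4  1.1] turn rad 0.001 alt -3.141 dist 1.0
time: 21.65
ee_pos: [0.3746, 0.3225, 0.032]
eef_rot: [-0.214, 0.977, 0.0, 0.0]
ft_force: [-1.0, -0.1, 6.2]
width: 0.048
grip_force: 20.0
time: 22.32
ee_pos: [0.3752, 0.323, 0.1952]
eef_rot: [-0.214, 0.977, 0.001, 0.002]
ft_force: [0.3, -0.5, -0.9]
width: 0.0479
grip_force: 20.0
time: 22.4
ee_pos: [0.3752, 0.3231, 0.194]
eef_rot: [-0.214, 0.977, 0.001, 0.002]
ft_force: [0.7, 0.4, -1.5]
width: 0.0479
grip_force: 20.0
t 22.4 pos [375.2 323.1 194. ] yaw -155.2 tilt 0.23 q7 1.21 F [ 0.7  0.4 -1.5] w 0.0479 g 20.0
shift mm [ -13.1 -368.7    3.4] turn rad -1.078 alt 2.064 dist 369.0
```

```bash
python3 -m pendant '[[0,-0.012,0,0],[-0.001,-0.024,0,0],[-0.002,-0.035,0,0],[-0.002,-0.036,0,0],[-0.002,-0.036,0,0],[-0.002,-0.036,0,0],[-0.001,-0.036,0,0],[-0.001,-0.036,0,0]]'
python3 -m pendant '[[-0.001,-0.036,0,0],[-0.001,-0.036,0,0],[0,-0.03,0,0],[0,-0.015,0,0],[0,0,0,0.05],[0,0,0,0.1],[0,0,0,0.1],[0,0,0,0.1]]'
python3 -m pendant '[[0,0,0,0.1],[0,0,0,0.1],[0,0,0,0.1],[0,0,0,0.1],[0,0,0,0.1],[0,0,0,0.1],[0,0,0,0.1],[0,0,0,0.1]]'
python3 -m pendant '[[0,0,0,0.1],[0,0,0,0.1],[0,0,0,0.1],[0,0,0,0.1],[0,0,0,0.1],[0,0,0,0.1],[0,0,0,0.1],[0,0,0,0.1]]'
python3 -m pendant '[[0,0,0,0.06],[0,0,0,0.03],[0,0,0,0],[0,0,0,0]]'
python3 plan.py 541.6 -6.2 140 86.5
```

```text
time: 23.07
ee_pos: [0.489, 0.0959, 0.1897]
eef_rot: [-0.214, 0.977, -0.0, -0.001]
ft_force: [0.9, 0.0, -1.4]
width: 0.0476
grip_force: 20.0
time: 23.73
ee_pos: [0.5391, -0.0078, 0.1894]
eef_rot: [-0.038, 0.999, -0.001, -0.002]
ft_force: [0.0, 0.3, -1.2]
width: 0.0477
grip_force: 20.0
time: 24.4
ee_pos: [0.5391, -0.0077, 0.1895]
eef_rot: [0.354, 0.935, -0.001, -0.001]
ft_force: [0.0, 0.3, -2.2]
width: 0.048
grip_force: 20.0
time: 25.07
ee_pos: [0.5391, -0.0077, 0.1896]
eef_rot: [0.69, 0.724, -0.002, -0.001]
ft_force: [0.4, 0.0, -1.2]
width: 0.0475
grip_force: 20.0
time: 25.4
ee_pos: [0.5394, -0.0072, 0.1902]
eef_rot: [0.72, 0.694, -0.001, -0.0]
ft_force: [-0.2, 0.4, -1.5]
width: 0.0476
grip_force: 20.0
t 25.4 pos [539.4  -7.2 190.2] yaw 87.9 tilt 0.14 q7 0.02 F [-0.2  0.4 -1.5] w 0.0476 g 20.0
shift mm [ 1.2  2.3 50.2] turn rad 0.025 alt -3.117 dist 50.0
```

```bash
python3 -m pendant '[[0.001,0.002,0.01,0.025],[0,0,0.02,0],[0,0,0.015,0],[0,0,0.005,0],[0,0,0,0],[0,0,0,0]]'
python3 plan.py 541.6 -6.2 33 86.5; python3 -c "
from h import *
c=r.camera('wrist'); cv2.imwrite('pics/w6.png',c['img'][:,:,::-1])"
```

```text
time: 25.9
ee_pos: [0.5424, -0.0057, 0.1415]
eef_rot: [0.729, 0.685, -0.0, -0.0]
ft_force: [-0.6, 0.6, -0.2]
width: 0.048
grip_force: 20.0
t 25.9 pos [542.4  -5.7 141.5] yaw 86.4 tilt 0.03 q7 0.03 F [-0.6  0.6 -0.2] w 0.048 g 20.0
shift mm [ -0.5  -0.7 108.5] turn rad -0.001 alt 3.14 dist 108.0
```

View pics/w6.png

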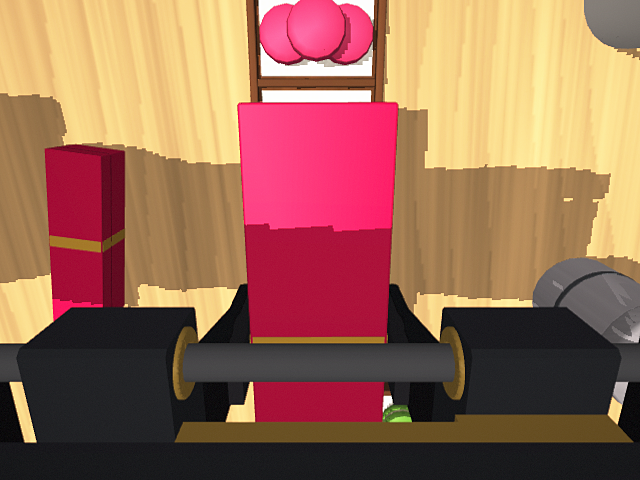

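Box and pink tray are both centred near column 317. The dredger (right) and the small look-alike box (left) are clear of the gripper. Lowering.

```bash
python3 -m pendant '[[0,-0.001,0.012,0],[0,0,0.022,0],[0,0,0.022,0],[0,0,0.022,0],[0,0,0.014,0],[0,0,0.01,0],[0,0,0.004,0],[0,0,0,0]]'
python3 -m pendant '[[0,0,0.001,0],[0,0,0,0],[0,0,0.001,0],[0,0,0,0],[0,0,0,0]]'; python3 -m pendant '[[0,0,0.001,0],[0,0,0,0],[0,0,0,0]]'
```

```text
time: 26.62
ee_pos: [0.5412, -0.0055, 0.035]
eef_rot: [0.729, 0.685, -0.0, -0.0]
ft_force: [-0.3, 0.2, -1.1]
width: 0.0481
grip_force: 20.0
time: 27.03
ee_pos: [0.5416, -0.0053, 0.0339]
eef_rot: [0.729, 0.685, 0.0, 0.0]
ft_force: [-1.4, 0.5, -0.9]
width: 0.0474
grip_force: 20.0
time: 27.28
ee_pos: [0.5417, -0.0053, 0.0331]
eef_rot: [0.729, 0.685, 0.0, -0.0]
ft_force: [-2.0, -0.3, 5.8]
width: 0.0476
grip_force: 20.0
```

```bash
python3 -m pendant '[[0,0,0,0],[0,0,0,0],[0,0,0,0],[0,0,0,0]]' 0.78
python3 -m pendant '[[0,0,-0.01,0],[0,0,-0.02,0],[0,0,-0.03,0],[0,0,-0.03,0],[0,0,-0.04,0],[0,0,-0.03,0],[0,0,-0.01,0],[0,0,0,0]]'
python3 plan.py 408 249.5 205 204.7
```

```text
time: 27.62
ee_pos: [0.5414, -0.0054, 0.0325]
eef_rot: [0.729, 0.685, 0.0, -0.0]
ft_force: [-0.4, -1.2, 0.7]
width: 0.0648
grip_force: 0.0
time: 28.28
ee_pos: [0.5429, -0.0055, 0.206]
eef_rot: [0.729, 0.685, 0.002, 0.001]
ft_force: [0.5, -1.0, 0.1]
width: 0.0679
grip_force: 0.0
t 28.2833 pos [542.9  -5.5 206. ] yaw 86.4 tilt 0.31 q7 -0.01 F [ 0.5 -1.   0.1] w 0.0679 g 0.0
shift mm [ 246.1 -150.5    0.7] turn rad 1.077 alt -2.064 dist 289.0
```

```bash
python3 -m pendant '[[0.031,-0.019,0,0],[0.031,-0.019,0,0],[0.031,-0.019,0,0],[0.031,-0.019,0,0],[0.031,-0.019,0,0],[0.031,-0.019,0,0],[0.031,-0.019,0,0],[0.029,-0.018,0,0]]'
python3 -m pendant '[[0,0,0,-0.1],[0,0,0,-0.1],[0,0,0,-0.1],[0,0,0,-0.1],[0,0,0,-0.1],[0,0,0,-0.1],[0,0,0,-0.1],[0,0,0,-0.1]]'
python3 -m pendant '[[0,0,0,-0.1],[0,0,0,-0.1],[0,0,0,-0.1],[0,0,0,-0.1],[0,0,0,-0.1],[0,0,0,-0.1],[0,0,0,-0.1],[0,0,0,-0.1]]'
python3 -m pendant '[[0,0,0,-0.1],[0,0,0,-0.1],[0,0,0,-0.1],[0,0,0,-0.1],[0,0,0,-0.06],[0,0,0,0],[0,0,0,0]]'
python3 low.py pistachio 408 249.5 204.7 pics/w7.png; python3 plan.py 408 249.5 31.5 204.7
```

```text
time: 28.95
ee_pos: [0.404, 0.2508, 0.2016]
eef_rot: [0.728, 0.685, -0.001, -0.0]
ft_force: [1.2, 0.9, 0.3]
width: 0.0678
grip_force: 0.0
time: 29.62
ee_pos: [0.4054, 0.249, 0.2014]
eef_rot: [0.402, 0.916, -0.001, -0.0]
ft_force: [-0.6, -0.9, -0.1]
width: 0.0676
grip_force: 0.0
time: 30.28
ee_pos: [0.4054, 0.249, 0.2014]
eef_rot: [0.014, 1.0, -0.001, -0.001]
ft_force: [0.5, -0.5, -0.0]
width: 0.0681
grip_force: 0.0
time: 30.87
ee_pos: [0.4055, 0.2491, 0.2017]
eef_rot: [-0.211, 0.978, -0.0, -0.001]
ft_force: [0.7, -0.3, -0.3]
width: 0.0678
grip_force: 0.0
[(0.84, array([313., 215.,  71., 219.]))]
685 209.0 [406.38030272 247.69109699] 204.6321098224585
t 30.9667 pos [405.7 249.3 202.1] yaw -155.7 tilt 0.04 q7 1.36 F [ 0.5 -0.3 -0.2] w 0.068 g 0.0
shift mm [ -2.3  -0.7 170.6] turn rad -0.006 alt 3.135 dist 171.0
```

View pics/w7.png

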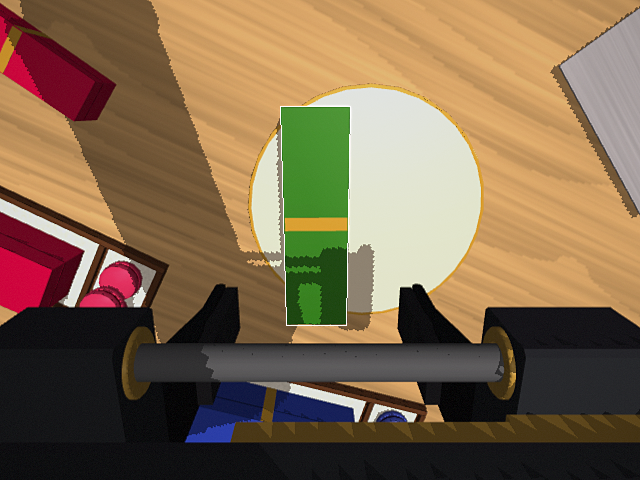

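Pistachio lies under its fitted outline, columns 282–350, centred at (406.4, 247.8) mm. Grasping and lifting.

```bash
python3 -m pendant '[[0,-0.001,0.02,-0.006],[0,-0.0005,0.03,0],[0,0,0.035,0],[0,0,0.03,0],[0,0,0.025,0],[0,0,0.018,0],[0,0,0.009,0],[0,0,0.003,0]]'
python3 -m pendant '[[0,0,0,0],[0,0,0,0]]'
python3 -m pendant '[[0,0,0,0],[0,0,0,0],[0,0,0,0],[0,0,0,0],[0,0,0,0],[0,0,0,0]]' 0.3 20
python3 -m pendant '[[0,0,-0.005,0],[0,0,-0.01,0],[0,0,-0.025,0],[0,0,-0.03,0],[0,0,-0.03,0],[0,0,-0.03,0],[0,0,-0.02,0],[0,0,-0.01,0]]'
python3 -m pendant '[[0,0,0,0]]'
python3 plan.py 605.5 -295 190 85.3;python3 plan.py 530 0 190 85.3
```

```text
time: 31.63
ee_pos: [0.4058, 0.2475, 0.0312]
eef_rot: [-0.214, 0.977, -0.001, -0.001]
ft_force: [0.1, -1.0, -0.3]
width: 0.0681
grip_force: 0.0
time: 31.8
ee_pos: [0.4071, 0.2485, 0.0335]
eef_rot: [-0.215, 0.977, 0.0, 0.001]
ft_force: [0.3, 0.2, 0.1]
width: 0.0681
grip_force: 0.0
time: 32.3
ee_pos: [0.4068, 0.2483, 0.033]
eef_rot: [-0.215, 0.977, 0.0, 0.0]
ft_force: [-0.5, -0.4, 5.5]
width: 0.0477
grip_force: 20.0
time: 32.97
ee_pos: [0.4075, 0.2485, 0.196]
eef_rot: [-0.215, 0.977, 0.001, 0.002]
ft_force: [0.5, 0.3, -1.4]
width: 0.048
grip_force: 20.0
time: 33.05
ee_pos: [0.4074, 0.2487, 0.1948]
eef_rot: [-0.215, 0.977, 0.001, 0.002]
ft_force: [0.6, -0.8, -1.5]
width: 0.0476
grip_force: 20.0
t 33.05 pos [407.4 248.7 194.8] yaw -155.2 tilt 0.23 q7 1.37 F [ 0.6 -0.8 -1.5] w 0.0476 g 20.0
shift mm [  48.4 -576.6    3.7] turn rad -1.056 alt 2.086 dist 579.0
t 33.05 pos [407.4 248.7 194.8] yaw -155.2 tilt 0.23 q7 1.37 F [ 0.6 -0.8 -1.5] w 0.0476 g 20.0
shift mm [  -6.9 -277.2    4.4] turn rad -1.056 alt 2.086 dist 277.0
```

```bash
python3 -m pendant '[[0,0,0,0.05],[0,0,0,0.1],[0,0,0,0.1],[0,0,0,0.1],[0,0,0,0.1],[0,0,0,0.1],[0,0,0,0.1],[0,0,0,0.1]]'
python3 -m pendant '[[0,0,0,0.1],[0,0,0,0.1],[0,0,0,0.1],[0,0,0,0.1],[0,0,0,0.1],[0,0,0,0.1],[0,0,0,0.1],[0,0,0,0.1]]'
python3 -m pendant '[[0,0,0,0.1],[0,0,0,0.1],[0,0,0,0.1],[0,0,0,0.1],[0,0,0,0.1],[0,0,0,0.05],[0,0,0,0.03],[0,0,0,0]]'
python3 plan.py 605.5 -295 190 85.3
```

```text
time: 33.72
ee_pos: [0.4058, 0.2475, 0.1908]
eef_rot: [0.16, 0.987, -0.001, -0.001]
ft_force: [-0.4, -0.5, -1.7]
width: 0.0478
grip_force: 20.0
time: 34.38
ee_pos: [0.4058, 0.2475, 0.1908]
eef_rot: [0.532, 0.847, -0.001, -0.0]
ft_force: [-0.1, -0.2, -1.6]
width: 0.0481
grip_force: 20.0
time: 35.05
ee_pos: [0.4059, 0.2475, 0.191]
eef_rot: [0.751, 0.661, -0.001, 0.0]
ft_force: [0.5, -0.1, -1.9]
width: 0.0482
grip_force: 20.0
t 35.05 pos [405.9 247.5 191. ] yaw 82.7 tilt 0.15 q7 -0.76 F [ 0.5 -0.1 -1.9] w 0.0482 g 20.0
shift mm [-512.7  267.     1.7] turn rad -0.045 alt 3.096 dist 578.0
```

```bash
python3 -m pendant '[[-0.01,0.005,0,0],[-0.022,0.011,0,0],[-0.033,0.017,0,0],[-0.033,0.017,0,0],[-0.033,0.017,0,0],[-0.033,0.017,0,0],[-0.033,0.017,0,0],[-0.033,0.017,0,0]]'
python3 -m pendant '[[-0.033,0.017,0,0],[-0.033,0.017,0,0],[-0.033,0.017,0,0],[-0.033,0.017,0,0],[-0.033,0.017,0,0],[-0.033,0.017,0,0],[-0.033,0.017,0,0],[-0.022,0.012,0,0]]'
python3 -m pendant '[[-0.02,0.011,0,0],[-0.01,0.006,0,-0.02],[0,0,0.01,-0.025],[0,0,0.02,0],[0,0,0.01,0],[0,0,0.005,0],[0,0,0,0],[0,0,0,0]]'
python3 plan.py 605.5 -295 33 85.3
```

```text
time: 35.72
ee_pos: [0.4945, 0.0023, 0.1922]
eef_rot: [0.75, 0.662, -0.0, -0.0]
ft_force: [1.0, 0.9, -1.9]
width: 0.0478
grip_force: 20.0
time: 36.38
ee_pos: [0.5919, -0.267, 0.1915]
eef_rot: [0.751, 0.661, -0.001, 0.0]
ft_force: [0.7, -1.4, -0.5]
width: 0.0481
grip_force: 20.0
time: 37.05
ee_pos: [0.6059, -0.2943, 0.1478]
eef_rot: [0.735, 0.678, -0.0, 0.0]
ft_force: [-0.8, -1.4, -1.2]
width: 0.0476
grip_force: 20.0
t 37.05 pos [ 605.9 -294.3  147.8] yaw 85.4 tilt 0.01 q7 0.61 F [-0.8 -1.4 -1.2] w 0.0476 g 20.0
shift mm [ -0.7  -0.4 114.8] turn rad 0.001 alt -3.14 dist 115.0
```

```bash
python3 -c "
from h import *
c=r.camera('wrist'); cv2.imwrite('pics/w8.png',c['img'][:,:,::-1])"
```

```text
(no output)
```

View pics/w8.png

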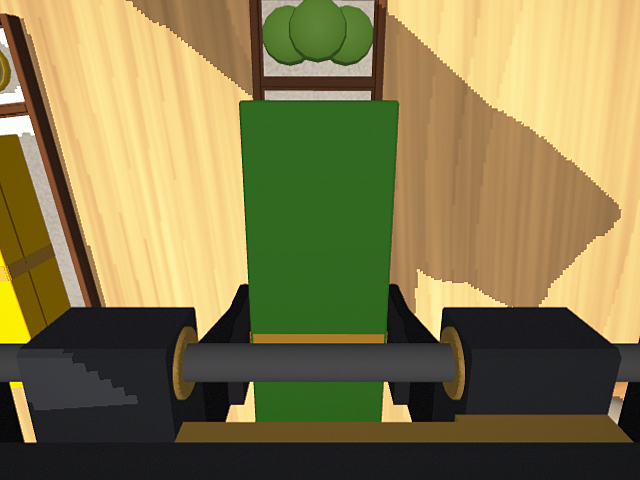

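The green box (columns 240–398) is lined up with the green tray (250–385). Lowering.

```bash
python3 -m pendant '[[0,-0.001,0.012,0],[-0.001,0,0.022,0],[0,0,0.022,0],[0,0,0.022,0],[0,0,0.017,0],[0,0,0.01,0],[0,0,0.005,0],[0,0,0.001,0]]'
python3 -m pendant '[[0,0,0,0],[0,0,0,0],[0,0,0.001,0],[0,0,0,0]]'; python3 -m pendant '[[0,0,0.001,0],[0,0,0,0],[0,0,0,0]]'
```

```text
time: 37.77
ee_pos: [0.6047, -0.2951, 0.0359]
eef_rot: [0.735, 0.678, -0.0, -0.0]
ft_force: [-0.0, -0.5, -1.1]
width: 0.0482
grip_force: 20.0
time: 38.1
ee_pos: [0.6053, -0.2953, 0.0362]
eef_rot: [0.735, 0.678, 0.0, 0.0]
ft_force: [0.2, -1.3, -1.6]
width: 0.0481
grip_force: 20.0
time: 38.35
ee_pos: [0.6049, -0.2952, 0.0346]
eef_rot: [0.735, 0.678, 0.0, -0.0]
ft_force: [0.3, 0.1, -1.7]
width: 0.0481
grip_force: 20.0
```

```bash
python3 -m pendant '[[0,0,0.001,0],[0,0,0,0],[0,0,0,0]]'; python3 -m pendant '[[0,0,0.0005,0],[0,0,0,0],[0,0,0,0]]'
```

```text
time: 38.6
ee_pos: [0.605, -0.2952, 0.0341]
eef_rot: [0.735, 0.678, 0.0, 0.0]
ft_force: [-2.6, 1.9, 5.9]
width: 0.048
grip_force: 20.0
time: 38.85
ee_pos: [0.605, -0.2952, 0.0341]
eef_rot: [0.735, 0.678, 0.0, 0.0]
ft_force: [-5.0, 3.6, 10.1]
width: 0.0481
grip_force: 20.0
```

Contact. Releasing and retreating, then a check from the scene and side cameras.

```bash
python3 -m pendant '[[0,0,-0.0005,0],[0,0,0,0],[0,0,0,0],[0,0,0,0]]' 0.78
python3 -m pendant '[[0,0,-0.01,0],[0,0,-0.02,0],[0,0,-0.03,0],[0,0,-0.035,0],[0,0,-0.04,0],[0,0,-0.04,0],[0,0,-0.04,0],[0,0,-0.02,0]]'
python3 -m pendant '[[0,0,-0.02,0],[0,0,0,0],[0,0,0,0]]'
python3 - <<'E'
from h import *
a,b=r.camera("scene"),r.camera("side")
T=dict(rasp=(541.5,-6,86.5),pist=(605.5,-295,85.3),lem=(387,-295.5,91.5),blue=(609,284,98.3))
ims=[]
for c in(a,b):
    im=c["img"].copy()
    for x,y,w in T.values(): cv2.polylines(im,[np.round(proj(c,box(x/1e3,y/1e3,np.radians(w),.006)[[1,3,7,5]])).astype(np.int32)],True,(255,255,255),1)
    ims.append(im)
for n,c in(("scene",a),("side",b)):
    for k in("cup","dredger"): print(n,k,[(round(float(d["score"]),2),onplane(c,d["bbox"][:2],.05).round(3)[0]) for d in r.outline_of(k,n)][:2])
cv2.imwrite("pics/end.png",cv2.resize(np.vstack(ims)[:,:,::-1],(448,600)) if 0 else ims[0][:,:,::-1]); cv2.imwrite("pics/end2.png",ims[1][:,:,::-1])
E
```

```text
time: 39.18
ee_pos: [0.6049, -0.2951, 0.0333]
eef_rot: [0.735, 0.678, -0.0, -0.0]
ft_force: [-0.6, -0.4, 0.5]
width: 0.0647
grip_force: 0.0
time: 39.85
ee_pos: [0.6054, -0.2962, 0.2748]
eef_rot: [0.735, 0.678, 0.001, 0.003]
ft_force: [2.0, -0.3, 0.1]
width: 0.0682
grip_force: 0.0
time: 40.1
ee_pos: [0.605, -0.2957, 0.29]
eef_rot: [0.735, 0.678, 0.0, 0.001]
ft_force: [-0.7, -0.2, -0.7]
width: 0.0678
grip_force: 0.0
scene cup [(0.69, array([0.742, 0.131, 0.05 ]))]
scene dredger [(0.62, array([ 0.731, -0.071,  0.05 ]))]
side cup []
side dredger [(0.7, array([ 0.715, -0.127,  0.05 ]))]
```

View pics/end.png

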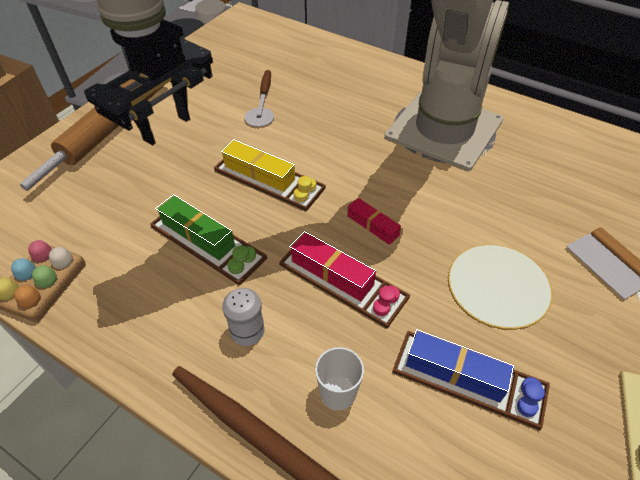

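View pics/end2.png

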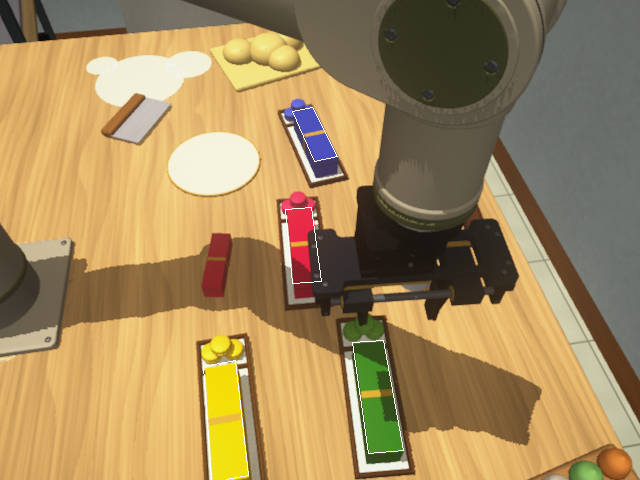

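All four boxes lie flat under the expected outlines in trays of their own colour. The cup and dredger stand where they were, and the arm touches nothing.

```bash
python3 -c "
from bench import r
print(r.close_job())"
```

```text
the job is handed in; nothing more can be done
None
```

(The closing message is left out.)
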